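Refit the burr carrier in the nib mill

ROBOT

A 6-joint arm with a two-finger parallel gripper is mounted at the origin on a cart in front of the work surface, level with it; the furniture and walls round the work are solid. World frame = base frame: x ahead of the robot, y to its left, z up, the work surface at z = 0. Lengths are in m, angles in rad, forces in N, time in s.
With the tool pointing down it reaches from about 0.375 to 0.75 m from the base axis. Payload 9 kg.
Tool frame: the origin (TCP) lies at the centre of the arm's flange, where the gripper is bolted on; the fingertips stand 173 mm ahead of it and the grasp point (between the pads) lies 155 mm ahead of it; z points along the fingers, y is the direction in which the jaws open and shut (so a half turn about z gives the same grasp; the last joint's range is limited). The gripper opens to 85 mm and grips with 20 to 120 N. Pads are 22 mm wide; open, the fingers measure 114 mm over their backs; the gripper's body (76 mm by 85 mm) begins 54 mm behind the grasp point. The pads swing forward as they close: fully open they stand 13 mm farther back than shut.
Start: joints at [-1.446, 0.104, 0.097, 1.564, 0, 1.353], TCP at [0.202, -0.565, 0.405] pointing down, gripper open.
Joint ranges: [-2.99, 2.99], [-0.84, 1.86], [-1.1, 1.16], [-1.84, 2.11], [-1.51, 1.56], [-3.14, 3.14]. Speed limits (rad/s): [2.22, 2.22, 2.57, 3.14, 3.14, 3.14].

INTERFACE

Orientations are given as a unit quaternion [x, y, z, w].
In Python, from workcell import r gives the robot as it stands. The module is installed in compiled form; this text tells all that it offers.
- The arm moves only by the tool apply_moves, never from a script. Its argument "moves" is a list of rows, each a list of 7 numbers: the shift along the world's x, y, z in mm, then the turn, a rotation vector about the world's x, y, z in degrees, then the opening, from 0 (shut) to 1 (fully open). A call has 1 to 20 rows; each row shifts and turns the commanded pose from where the row before left it; what a row does not reach is not made up. A row lasts 1/10 s, in which the tool goes at most 50 mm and 8.59 degrees, less where a joint would pass 70% of its speed; a pose out of reach is approached as far as the arm can. A call with a gripper value outside its range is refused whole. The fingers move at their own pace and stop on an object; "squeeze" is the grip in N (left out, the last holds). Time passes only in rows, so rows that do not move let the fingers close. It gives the time, the measured TCP pose, the force and the opening at its end, in the units of the state.
- r.state(): the state, without advancing time (a new reading comes with each control period).
- r.snapshot(name): name is "side" or "top"; returns a dict with "pixels" (420x560x3 uint8, blue, green, red), "fx", "fy", "cx", "cy" (pixels), "dist" ([k1, k2, p1, p2, k3] as OpenCV has them; the pictures are not rectified), "pose" (4x4, takes a point from camera to world coordinates). Camera axes: x right, y down, z forward; pixel columns grow to the right and rows downward; lengths in m; the calibration is good to about 2 mm. A picture is of the moment at which its call begins. There is no depth.
- r.job_done(): hands the job in, once; it reports no verdict.
Trained networks look in the newest picture that a camera, given by its name, has taken for a name from the list of things; names that differ only in an ending like _2 or _b are one class to them, and where a whole thing is asked for, a point or a joint stands for the part that bears it (a point fixed in the world has none). Each returns a list of dicts, best first, with "score" (0 to 1); they miss things now and then, are a little off and sometimes report something else, mostly with a low value. They report only what shows in the picture. A call takes as long as a camera call. They do not tell look-alikes from the thing itself.
- r.recognise(camera, query): "box" ([centre column, centre row, width, height] in pixels, round what is visible of it).
- r.trace(camera, query): "mask" (420x560 bool, what is visible of it) and "box" ([centre column, centre row, width, height] in pixels, round what is visible of it).
The state is a dict: "t": time; "joints": joint angles; "qvel": joint speeds; "tau": joint torques, N m; "ee_pos": TCP position; "eef_rot": TCP orientation; "force": force on the tool from outside, world axes, zero at the start; "moment": the same for the moment, N m; "opening": finger opening in m.
Only numpy, scipy, OpenCV 4.12 (cv2) and the standard library are available. Lean on these libraries where they do the work, as an engineer would, in place of code of your own. Each camera call takes 0.05 s, during which the arm holds its last target.

TASK

The cleaned upper burr carrier, the round steel disc with the bar handle, goes back on the small nib mill: lower it into the mill's collar so that its three pins drop through the three slots, then twist it clockwise (seen from above) until the ramps have cammed it snug against the spring washer, stop as soon as it is snug rather than forcing it, and let go. Where it comes tight differs each time, so go by feel; leave the tamper, the shaker and the shot glass where they stand.

Things in the scene. Friction and masses are not known exactly. Their poses are not given: they have to be found in the camera images.
- carrier_grip (a point): Centre of the bar handle of the loose burr carrier (0.28 to 0.44 kg): black bar 56 mm long (x), 12 thick (y), 14 high, centred 50 mm above the flat underside of a steel disc of diameter 65 mm, 16 mm thick; two posts 22 mm either side of the middle leave 27 mm of free height below the bar. z: up. The disc stands on the worktop at the start.
- pin (a point): Tip of one of the carrier's three round pins (diameter 8 mm), 41.5 mm from its axis and 8 mm above its underside, on the carrier's y side (90 degrees from the bar); the other two are 120 degrees to either side. Axes as those of carrier_grip.
- mill: Fixed round nib mill, 120 mm wide, 91 mm high, origin at the centre of its underside on the worktop, z up. -x is its front, with a switch knob and a foot that reaches 83 mm from the axis. On top is an open collar of 102 mm outside diameter with an inward lip of inner radius 35 mm, flush with the collar's top, cut by three slots.
- slot (a point): Middle of the mouth of the front slot, at the collar's top edge, 39.5 mm from the mill's axis towards its front (-x); the other two are 120 degrees to either side. Slots are about 20 degrees (14 mm) wide and reach out to radius 44 mm. A pin that has gone down a slot runs clockwise below the lip; an end stop comes after about 100 degrees.
- collar_top (a point): Centre of the collar's mouth on the mill's axis, 91 mm above the worktop. Pins through the slots: the handle centre is about 30 mm above this point; pins still on the lip: 46 mm. Below, the disc rests on a spring washer (20 N per mm) whose height differs by 4 mm and is not measured.
- lip (a point): On top of the lip, 60 degrees clockwise from the front slot; its underside is a ramp falling 1 mm per 10 degrees. Resting on the washer, the carrier turns freely for 25 to 70 degrees; then the ramp meets the pins and draws it, and a hand holding it, down. From that first touch the clamping grows about 1.7 N per degree: snug is 14 degrees past it (11 to 18 will do). Oiled, it stays where turned.
- tamper: Bystander: coffee tamper with black handle, 58 mm wide, 93 mm high, origin at the centre of its underside.
- shaker: Bystander: steel shaker with a domed metal top, 65 mm wide, 103 mm high, origin at the centre of its underside.
- glass: Bystander: shot glass, 49 mm wide, 62 mm high, origin at the centre of its underside.
Not all that is in view belongs to the job. Leave any pink look-alike of the part that bears carrier_grip alone.

How it is judged:
By the outcome, as a careful person would: the job done as asked, in the order asked, and still so for the second after the job is handed in, with the robot touching nothing.
It also fails if it takes over 72 s, if anything falls off the work surface, if the arm or the gripper's body presses on something with over 40 N, if the wrist force passes 120 N, or if a joint passes its speed limit or range.

## Working session

There is one attempt and no reset: what is moved stays moved. The work goes in short steps, Python scripts to look and compute and a tool call to move; the robot and the scene stay as the last step left them, time stands still between calls to the robot, and variables do not carry over. Pictures are saved under pics/ and viewed, and the job is handed in when it is done.

Besides the shell and the picture viewer there is one more tool, called after ">>>" as name(argument=value, ...), one argument or row to a line, values as JSON. apply_moves: Moves the arm, as the interface text tells. Its arguments: {"type":"object","properties":{"moves":{"type":"array","items":{"type":"array","items":{"type":"number"}}},"squeeze":{"type":"number"}},"required":["moves"]}

```bash
mkdir -p pics; cat > h.py <<'E'
import numpy as np, cv2
from workcell import r
def snap(n,f=None):
    s=r.snapshot(n)
    if f: cv2.imwrite('pics/'+f,s['pixels'])
    return s
def K(s): return np.array([[s['fx'],0,s['cx']],[0,s['fy'],s['cy']],[0,0,1.]])
def ray(s,uv):
    p=cv2.undistortPoints(np.array([[uv]],float),K(s),np.array(s['dist'],float)).reshape(2)
    T=np.array(s['pose']); d=T[:3,:3]@np.array([p[0],p[1],1]); return T[:3,3],d
def atz(s,uv,z):
    o,d=ray(s,uv); return o+d*(z-o[2])/d[2]
def proj(s,P):
    T=np.linalg.inv(np.array(s['pose'])); P=np.atleast_2d(P).astype(float)
    q,_=cv2.projectPoints(P,cv2.Rodrigues(T[:3,:3])[0],T[:3,3],K(s),np.array(s['dist'],float)); return q.reshape(-1,2)
E
python3 - <<'E'
from h import *
for n in('top','side'):
    s=snap(n,n+'0.png'); print(n,np.round(s['pose'],3).tolist(),s['fx'])
    for q in('carrier_grip','pin','mill','slot','collar_top','lip','tamper','shaker','glass'):
        print(q,[(round(d['score'],2),np.round(d['box']).tolist()) for d in r.recognise(n,q)][:4])
print(r.state())
E
```

```text
top [[0.023, -0.996, 0.085, 0.377], [-1.0, -0.025, -0.019, 0.145], [0.021, -0.085, -0.996, 1.57], [0.0, 0.0, 0.0, 1.0]] 461.1518827048987
carrier_grip [(0.68, [148.0, 231.0, 19.0, 19.0])]
pin [(0.81, [281.0, 218.0, 22.0, 19.0]), (0.63, [146.0, 234.0, 21.0, 22.0])]
mill [(0.95, [374.0, 237.0, 37.0, 46.0])]
slot [(0.92, [374.0, 238.0, 40.0, 40.0])]
collar_top [(0.58, [374.0, 236.0, 36.0, 42.0])]
lip [(0.98, [376.0, 235.0, 39.0, 40.0])]
tamper [(0.51, [416.0, 186.0, 21.0, 19.0])]
shaker [(0.52, [322.0, 228.0, 20.0, 22.0])]
glass [(0.63, [284.0, 166.0, 10.0, 11.0])]
side [[1.0, 0.004, -0.025, 0.581], [0.023, -0.603, 0.797, -1.17], [-0.012, -0.798, -0.603, 1.093], [0.0, 0.0, 0.0, 1.0]] 532.9889311588609
carrier_grip [(0.8, [263.0, 230.0, 22.0, 24.0]), (0.53, [254.0, 152.0, 16.0, 15.0])]
pin [(0.72, [248.0, 251.0, 28.0, 38.0]), (0.66, [256.0, 153.0, 18.0, 22.0]), (0.64, [262.0, 228.0, 22.0, 24.0])]
mill [(0.86, [236.0, 296.0, 49.0, 53.0])]
slot [(0.95, [237.0, 298.0, 53.0, 50.0])]
collar_top [(0.64, [238.0, 298.0, 55.0, 48.0])]
lip [(0.91, [236.0, 297.0, 53.0, 50.0])]
tamper [(0.59, [299.0, 343.0, 22.0, 37.0])]
shaker [(0.82, [249.0, 249.0, 24.0, 38.0]), (0.54, [298.0, 341.0, 21.0, 36.0])]
glass [(0.61, [311.0, 235.0, 12.0, 9.0])]
{'t': 1.0, 'joints': array([-1.44569632e+00,  1.04096492e-01,  9.73017724e-02,  1.56391650e+00,
        3.39910490e-05,  1.35306713e+00]), 'qvel': array([-0.00196839, -0.00251547,  0.00019825,  0.00066322,  0.00066722,
        0.00059443]), 'tau': array([-6.03275912e-04, -5.56765723e+01,  5.03779829e+01,  5.32425092e-04,
       -3.57527733e-04,  6.11021548e-06]), 'ee_pos': array([ 0.20168993, -0.56509668,  0.40473372]), 'eef_rot': array([9.85344455e-01, 1.70576387e-01, 1.50071825e-05, 4.32941596e-05]), 'force': array([ 0.87173574,  1.06270451, -0.07815198]), 'moment': array([ 0.00697201, -0.00190985,  0.01530354]), 'opening': 0.08569712001828977}
```

```bash
python3 - <<'E'
import cv2
a=cv2.imread('pics/top0.png');b=cv2.imread('pics/side0.png')
cv2.imwrite('pics/t_crop.png',cv2.resize(a[150:290,120:440],None,fx=2.5,fy=2.5,interpolation=cv2.INTER_CUBIC))
cv2.imwrite('pics/s_crop.png',cv2.resize(b[130:380,190:350],None,fx=2.4,fy=2.4,interpolation=cv2.INTER_CUBIC))
def crop(i,cx,cy,h=28): return cv2.resize(i[cy-h:cy+h,cx-h:cx+h],(260,260),interpolation=cv2.INTER_CUBIC)
import numpy as np
cv2.imwrite('pics/cands.png',np.vstack([np.hstack([crop(a,148,231),crop(a,281,218),crop(a,374,237)]),np.hstack([crop(b,263,230),crop(b,254,152),crop(b,236,296)])]))
E
```

```text
(no output)
```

View pics/top0.png

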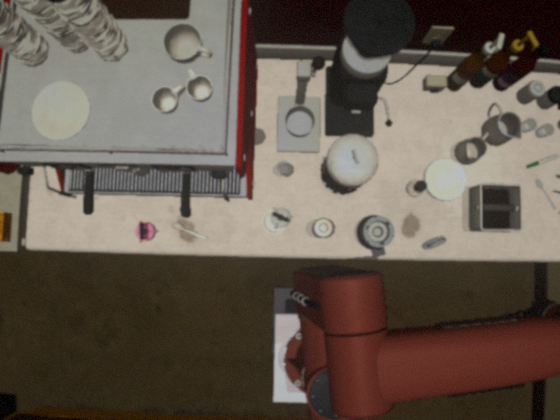

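View pics/side0.png

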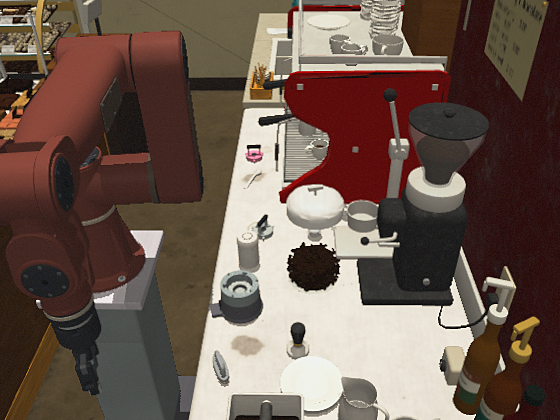

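View pics/cands.png

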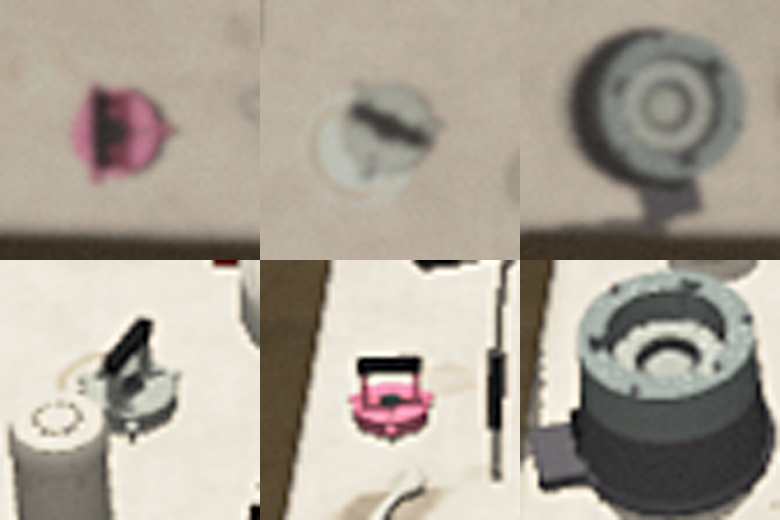

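Candidates for the carrier: a pink disc at top (146,231) / side (254,152), which is the look-alike to leave alone, and a grey steel disc with a black bar at top (281,218) / side (263,230). The steel one fits the description, and the crop confirms it. The mill is at top (374,235) / side (237,297). Next I'll get larger crops to measure it.

```bash
python3 - <<'E'
import cv2,numpy as np
a=cv2.imread('pics/top0.png');b=cv2.imread('pics/side0.png')
def crop(i,cx,cy,h,f): return cv2.resize(i[cy-h:cy+h,cx-h:cx+h],(400,400),interpolation=cv2.INTER_CUBIC)
cv2.imwrite('pics/c1.png',np.hstack([crop(a,376,236,25,0),crop(b,238,297,32,0)]))
cv2.imwrite('pics/c2.png',np.hstack([crop(a,282,217,16,0),crop(b,263,229,20,0)]))
E
```

```text
(no output)
```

View pics/c1.png

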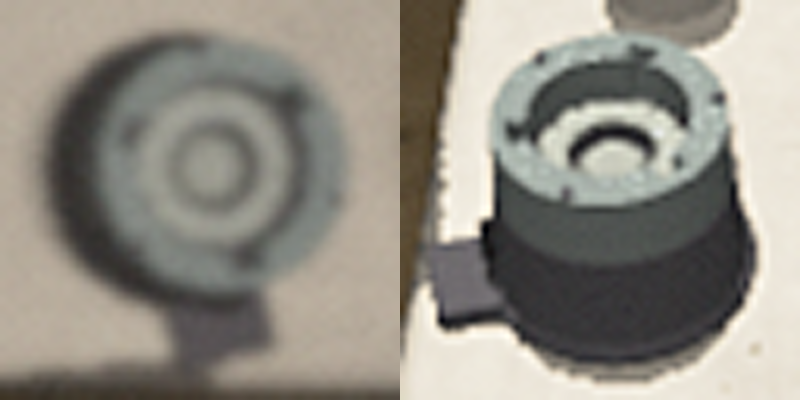

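View pics/c2.png

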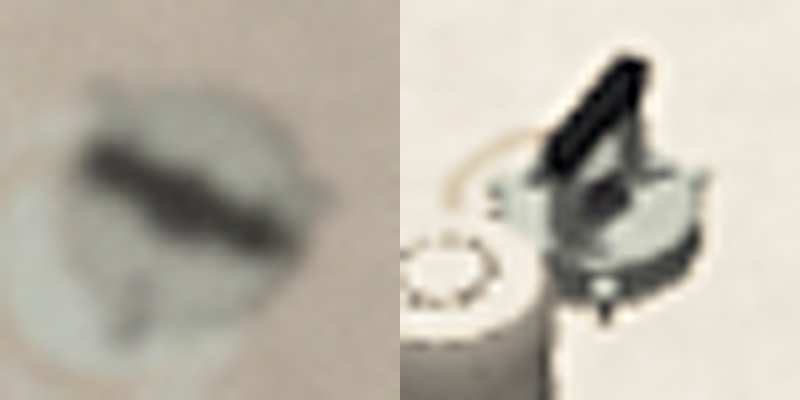

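```bash
cat > fit.py <<'E'
from h import *
from scipy.optimize import minimize
from scipy.ndimage import map_coordinates, gaussian_filter
def samp(img,uv): return np.stack([map_coordinates(img[...,c],[uv[:,1],uv[:,0]],order=1,mode='nearest') for c in range(3)],1)
def mill_cost(views,p,yaw=True):
    x,y,th=p; c=0
    for s in views:
        img=s['pixels'].astype(float)
        R,A=np.meshgrid(np.linspace(36,50,10)/1e3,np.radians(np.arange(0,360,4)))
        R=R.ravel();A=A.ravel()
        sl=(np.abs((np.degrees(A)+60)%120-60)<10)&(R<.044)
        a=A+th+np.pi
        v=samp(img,proj(s,np.c_[x+R*np.cos(a),y+R*np.sin(a),np.full(R.size,.091)]))
        an=v[~sl]; med=np.median(an,0)
        c+=np.minimum(np.abs(an-med).sum(1),90).mean()-0.15*np.minimum(np.abs(v[sl]-med).sum(1),150).mean()*yaw
    return c
def boxhull(s,p,L,W,z0,z1):
    x,y,th=p;c,sn=np.cos(th),np.sin(th)
    P=[[x+a*c-b*sn,y+a*sn+b*c,z] for a in(-L/2,L/2) for b in(-W/2,W/2) for z in(z0,z1)]
    return cv2.convexHull(proj(s,P).astype(np.float32)).reshape(-1,2)
def bar_cost(views,p,zs=0.043):
    c=0
    for s in views:
        g=s['pixels'].astype(float).mean(2)
        h=boxhull(s,p,.056,.012,zs,zs+.014); f=8
        o=np.floor(h.min(0))-6; n=(np.ceil(h.max(0))+6-o).astype(int)
        m=np.zeros((n[1]*f,n[0]*f),np.uint8); cv2.fillPoly(m,[np.round((h-o+.5)*f-.5).astype(np.int32)],1)
        m=cv2.resize(m.astype(np.float32),(n[0],n[1]),interpolation=cv2.INTER_AREA)
        m=gaussian_filter(m,.5)
        near=gaussian_filter((m>.05).astype(float),1.2)>.08
        o=o.astype(int); gi=g[o[1]:o[1]+n[1],o[0]:o[0]+n[0]]
        mm=m[near];gg=gi[near]
        c-=np.corrcoef(mm,-gg)[0,1]
    return c
def opt(f,p0s):
    best=None
    for p0 in p0s:
        q=minimize(lambda u:f(np.array([u[0]/1e3,u[1]/1e3,np.radians(u[2])])),p0,method='Nelder-Mead',options=dict(initial_simplex=np.array([p0]+[np.array(p0)+d for d in ([6,0,0],[0,6,0],[0,0,10])]),xatol=.02,fatol=1e-5))
        if best is None or q.fun<best.fun: best=q
    return np.round(best.x,2),round(best.fun,4)
E
cat > f1.py <<'E'
from fit import *
t=snap('top');s=snap('side')
m0=atz(t,(378.5,232),.091)*1e3; b0=atz(t,(281,218),.05)*1e3
print(m0,b0)
for nm,vs in(('both',[t,s]),('top',[t]),('side',[s])):
    print('mill',nm,opt(lambda p:mill_cost(vs,p),[[m0[0],m0[1],y] for y in(-10,0,10,20,30)]))
    print('bar',nm,opt(lambda p:bar_cost(vs,p),[[b0[0],b0[1],y] for y in(55,65,75)]))
E
python3 f1.py
```

```text
[ 428.57441345 -170.10850002   91.        ] [468.82928766 145.98428709  50.        ]
mill both (array([ 430.73, -169.99,   14.86]), np.float64(22.1079))
bar both (array([471.93, 146.44,  65.63]), np.float64(-1.7224))
mill top (array([ 431.65, -171.36,   13.8 ]), np.float64(10.5594))
bar top (array([472.95, 147.4 ,  66.77]), np.float64(-0.9409))
mill side (array([ 430.49, -168.93,   14.97]), np.float64(8.4894))
bar side (array([470.58, 146.51,  61.98]), np.float64(-0.7916))
```

```bash
cat > ov.py <<'E'
from fit import *
def ovl(views,mill,car,fn,zc=0.0):
    out=[]
    for s,(wm,wc) in zip(views,(((376,236,25),(282,217,18)),((238,297,32),(263,229,20)))):
        for (cx,cy,h),kind in((wm,'m'),(wc,'c')):
            f=400/(2*h); im=cv2.resize(s['pixels'][cy-h:cy+h,cx-h:cx+h],(400,400),interpolation=cv2.INTER_CUBIC)
            def dr(P,col,cl=True):
                q=(proj(s,P)-[cx-h,cy-h]+.5)*f-.5
                cv2.polylines(im,[np.round(q).astype(np.int32)],cl,col,1)
            A=np.radians(np.arange(0,360,5))
            if kind=='m':
                x,y,th=mill;th=np.radians(th)+np.pi;x/=1e3;y/=1e3
                for R in(.035,.051): dr(np.c_[x+R*np.cos(A),y+R*np.sin(A),0*A+.091],(0,0,255))
                for k in range(3):
                    a=th+k*2.0944+np.radians([-10,-10,10,10]);R=np.array([.035,.044,.044,.035]); dr(np.c_[x+R*np.cos(a),y+R*np.sin(a),0*a+.091],(0,255,0) if k else (255,0,255))
            else:
                x,y,th=car;th=np.radians(th);x/=1e3;y/=1e3;R=.0325
                dr(np.c_[x+R*np.cos(A),y+R*np.sin(A),0*A+zc+.016],(0,0,255))
                dr(np.c_[x+R*np.cos(A),y+R*np.sin(A),0*A+zc],(0,0,255))
                q=(boxhull(s,(x,y,th),.056,.012,zc+.043,zc+.057)-[cx-h,cy-h]+.5)*f-.5
                cv2.polylines(im,[np.round(q).astype(np.int32)],True,(255,128,0),1)
                for k in range(3):
                    a=th+np.pi/2+k*2.0944; dr([[x+R*np.cos(a),y+R*np.sin(a),zc+.008] for R in(.0325,.0415)],(0,255,0) if k else(255,0,255),False)
            out.append(im)
    cv2.imwrite(fn,cv2.resize(np.vstack([np.hstack(out[:2]),np.hstack(out[2:])]),(600,600)))
E
python3 - <<'E'
from ov import *
t=snap('top');s=snap('side')
ovl([t,s],(430.73,-169.99,14.9),(471.9,146.4,65.6),'pics/o1.png')
E
```

```text
(no output)
```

View pics/o1.png

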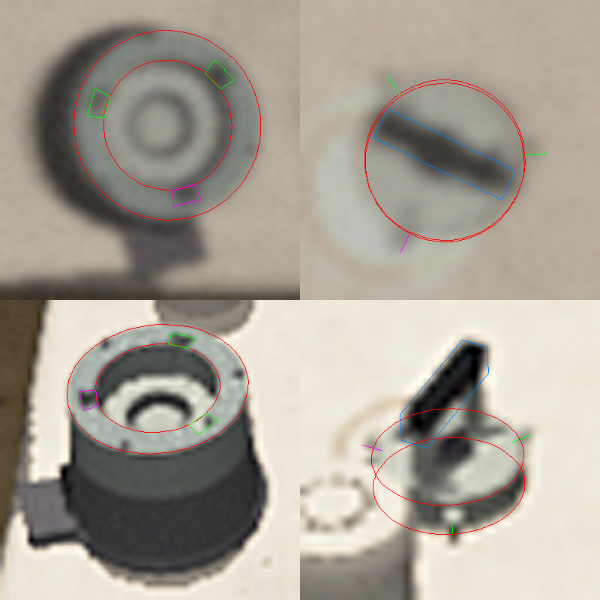

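>>> apply_moves(
  moves=[
    [15.9, 41.8, 0, 0, 0, 2.7, 1],
    [15.9, 41.8, 0, 0, 0, 2.7, 1],
    [15.9, 41.8, 0, 0, 0, 2.7, 1],
    [15.9, 41.8, 0, 0, 0, 2.7, 1],
    [15.9, 41.8, 0, 0, 0, 2.7, 1],
    [15.9, 41.8, 0, 0, 0, 2.7, 1],
    [15.9, 41.8, 0, 0, 0, 2.7, 1],
    [15.9, 41.8, 0, 0, 0, 2.7, 1],
    [15.9, 41.8, 0, 0, 0, 2.7, 1],
    [15.9, 41.8, 0, 0, 0, 2.7, 1],
    [15.9, 41.8, 0, 0, 0, 2.7, 1],
    [15.9, 41.8, 0, 0, 0, 2.7, 1],
    [15.9, 41.8, 0, 0, 0, 2.7, 1],
    [15.9, 41.8, 0, 0, 0, 2.7, 1],
    [15.9, 41.8, 0, 0, 0, 2.7, 1],
    [15.9, 41.8, 0, 0, 0, 2.7, 1],
    [15.9, 41.8, 0, 0, 0, 2.7, 1],
    [0, 0, 0, 0, 0, 0, 1],
  ],
)

```text
t: 3.0
ee_pos: [0.4725, 0.1495, 0.404]
eef_rot: [0.839, 0.544, -0.0, -0.001]
force: [0.2, -0.1, 0.7]
opening: 0.0855
```

>>> apply_moves(
  moves=[
    [0, 0, -30, 0, 0, 0, 0.7],
    [0, 0, -30, 0, 0, 0, 0.7],
    [0, 0, -30, 0, 0, 0, 0.7],
    [0, 0, -30, 0, 0, 0, 0.7],
    [0, 0, 0, 0, 0, 0, 0.7],
  ],
)

```text
t: 3.5
ee_pos: [0.4703, 0.145, 0.2809]
eef_rot: [0.841, 0.541, -0.003, -0.002]
force: [-1.1, 0.2, 0.0]
opening: 0.0598
```

```bash
python3 - <<'E'
from h import *
s=snap('side','s1.png');t=snap('top','t1.png');st=r.state();print(st['ee_pos'],np.degrees(st['joints']),st['force'],st['opening'])
a=s['pixels'][130:290,180:340];b=t['pixels'][140:300,200:360]
cv2.imwrite('pics/v1.png',np.hstack([cv2.resize(a,(400,400)),cv2.resize(b,(400,400))]))
E
```

```text
[0.47188181 0.1451417  0.28538037] [ 1.88036837e+00 -1.21942151e+01 -2.43894142e+01  7.78203993e+01
 -8.90354354e-03  1.16373065e+02] [0.04942756 0.19492771 0.3598481 ] 0.059937042418219004
```

View pics/v1.png

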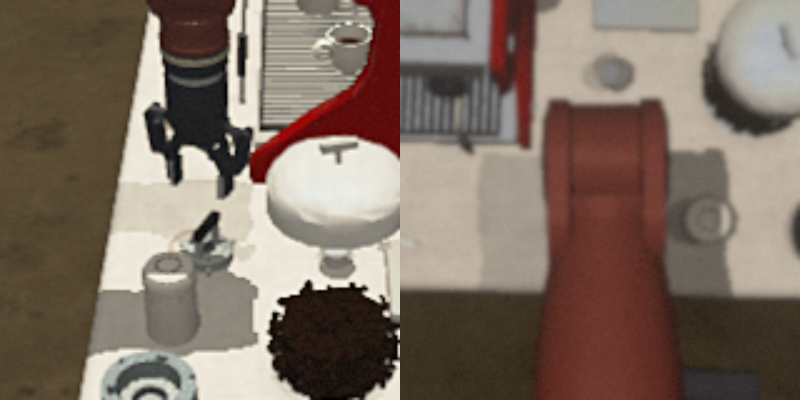

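>>> apply_moves(
  moves=[
    [0, 0.9, -25, 0, 0, 0, 0.7],
    [0, 0, -25, 0, 0, 0, 0.7],
    [0, 0, -20, 0, 0, 0, 0.7],
    [0, 0, -10, 0, 0, 0, 0.7],
    [0, 0, 0, 0, 0, 0, 0.7],
    [0, 0, 0, 0, 0, 0, 0.7],
  ],
)

```text
t: 4.2
ee_pos: [0.4727, 0.1463, 0.2064]
eef_rot: [0.841, 0.541, 0.001, 0.001]
force: [0.7, 0.4, 0.2]
opening: 0.0599
```

```bash
python3 - <<'E'
from h import *
s=snap('side','s2.png');st=r.state();print(st['ee_pos'],st['force'],st['opening'])
a=s['pixels'][160:260,210:310]
cv2.imwrite('pics/v2.png',cv2.resize(a,(600,600),interpolation=cv2.INTER_CUBIC))
E
```

```text
[0.47281159 0.14637748 0.20656779] [ 1.13213779 -0.02440168  1.14812052] 0.05991210519517348
```

View pics/v2.png

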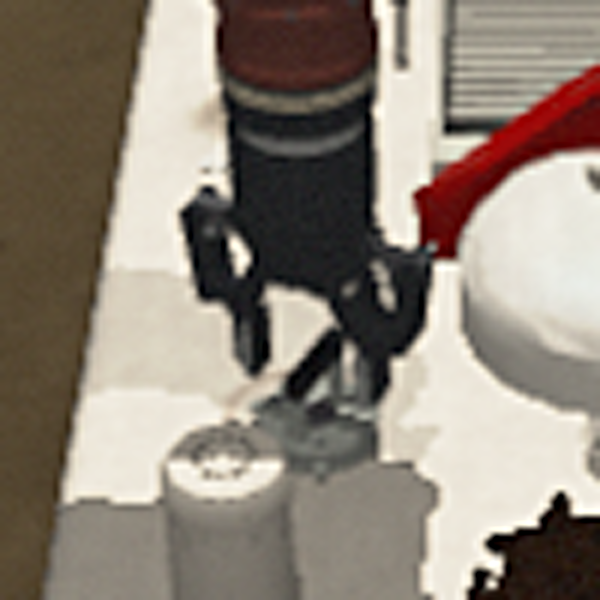

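The open fingers straddle the bar at crop (310,365), so I'll close them.

>>> apply_moves(
  moves=[
    [0, 0, 0, 0, 0, 0, 0.3],
    [0, 0, 0, 0, 0, 0, 0.1],
    [0, 0, 0, 0, 0, 0, 0],
    [0, 0, 0, 0, 0, 0, 0],
    [0, 0, 0, 0, 0, 0, 0],
    [0, 0, 0, 0, 0, 0, 0],
  ],
  squeeze=60,
)

```text
t: 4.85
ee_pos: [0.4722, 0.1464, 0.2052]
eef_rot: [0.841, 0.541, 0.0, 0.0]
force: [0.4, 0.3, 5.2]
opening: 0.011
```

>>> apply_moves(
  moves=[
    [0, 0, 10, 0, 0, 0, 0],
    [0, 0, 30, 0, 0, 0, 0],
    [0, 0, 40, 0, 0, 0, 0],
    [0, 0, 40, 0, 0, 0, 0],
    [0, 0, 30, 0, 0, 0, 0],
    [-3, -20, 0, 0, 0, 2.5, 0],
    [-5, -37, 0, 0, 0, 4.6, 0],
    [-5, -37, 0, 0, 0, 4.6, 0],
    [-5, -37, 0, 0, 0, 4.6, 0],
    [-5, -37, 0, 0, 0, 4.6, 0],
    [-5, -37, 0, 0, 0, 4.6, 0],
    [-5, -37, 0, 0, 0, 4.6, 0],
    [-5, -37, 0, 0, 0, 4.6, 0],
    [-3.4, -37.4, 0, 0, 0, 4.7, 0],
    [0, 0, 0, 0, 0, 0, 0],
    [0, 0, 0, 0, 0, 0, 0],
    [0, 0, 0, 0, 0, 0, 0],
  ],
)

```text
t: 6.55
ee_pos: [0.4305, -0.1693, 0.3546]
eef_rot: [0.609, 0.793, 0.0, -0.0]
force: [0.1, -0.6, -3.2]
opening: 0.011
```

```bash
python3 - <<'E'
from h import *
s=snap('side','s3.png');st=r.state();print(st['ee_pos'],st['eef_rot'],st['force'],st['moment'],st['opening'],np.degrees(st['joints']))
a=s['pixels'][180:330,170:320]
cv2.imwrite('pics/v3.png',cv2.resize(a,(600,600),interpolation=cv2.INTER_CUBIC))
E
```

```text
[ 0.43062263 -0.16909637  0.35472127] [ 6.08965216e-01  7.93196882e-01  1.56080947e-04 -2.19629203e-04] [-0.15148442 -0.59361916 -2.8120756 ] [ 0.01865189  0.00243798 -0.00129738] 0.010977177352682166 [-3.77123849e+01 -1.87038885e+01 -2.26275879e+01  8.61015298e+01
  1.77986267e-02  3.73170521e+01]
```

View pics/v3.png

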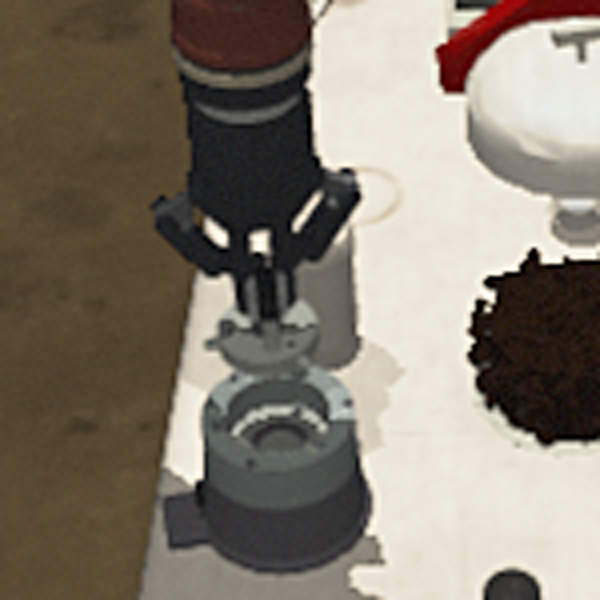

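```bash
cat > car.py <<'E'
from fit import *
def car_ov(s,x,y,psi,zc,fn,c=(237,264),h=25):
    cx,cy=c;f=600/(2*h); im=cv2.resize(s['pixels'][cy-h:cy+h,cx-h:cx+h],(600,600),interpolation=cv2.INTER_CUBIC); raw=im.copy()
    def dr(P,col,cl=True):
        q=(proj(s,P)-[cx-h,cy-h]+.5)*f-.5; cv2.polylines(im,[np.round(q).astype(np.int32)],cl,col,1)
    A=np.radians(np.arange(0,360,5));R=.0325
    for z in(zc,zc+.016): dr(np.c_[x+R*np.cos(A),y+R*np.sin(A),0*A+z],(0,0,255))
    for k in range(3):
        a=np.radians(psi)+np.pi+k*2.0944; n=np.array([-np.sin(a),np.cos(a)])*.004
        P=[[x+R*np.cos(a)+g*n[0],y+R*np.sin(a)+g*n[1],zc+.008] for R,g in((.0325,1),(.0415,1),(.0415,-1),(.0325,-1))]
        dr(P,(0,255,0) if k else(255,0,255))
    cv2.imwrite(fn,np.hstack([cv2.resize(raw,(400,400)),cv2.resize(im,(400,400))]))
E
python3 - <<'E'
from car import *
s=snap('side');p=r.state()['ee_pos']
car_ov(s,p[0],p[1],14.95,p[2]-.205,'pics/v4.png')
E
```

```text
(no output)
```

View pics/v4.png

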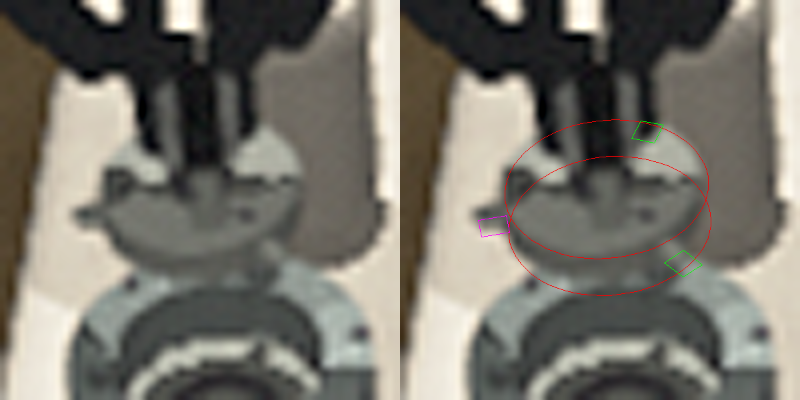

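```bash
python3 - <<'E'
from car import *
s=snap('side')
x0,y0,w,h=222,250,32,32
c=s['pixels'][y0:y0+h,x0:x0+w]
c=cv2.resize(c,None,fx=18,fy=18,interpolation=cv2.INTER_CUBIC)
c=np.clip((c.astype(float)/255)**.6*255,0,255).astype(np.uint8)
for i in range(0,32,4):
    cv2.putText(c,str(x0+i),(i*18,10),0,.35,(0,0,255),1);cv2.putText(c,str(y0+i),(0,i*18+12),0,.35,(0,0,255),1)
cv2.imwrite('pics/v5.png',c)
p=r.state()['ee_pos']
for psi in(15,10):
  print(proj(s,[[p[0]+.0415*np.cos(np.radians(psi+180+k)),p[1]+.0415*np.sin(np.radians(psi+180+k)),p[2]-.205+.008] for k in(0,120,240)]))
E
```

```text
[[221.51073332 267.06896236]
 [248.1251566  272.36752077]
 [243.02761284 253.86077758]]
[[221.3634549  266.11345508]
 [246.99368369 273.03717738]
 [244.30723275 254.14773039]]
```

View pics/v5.png

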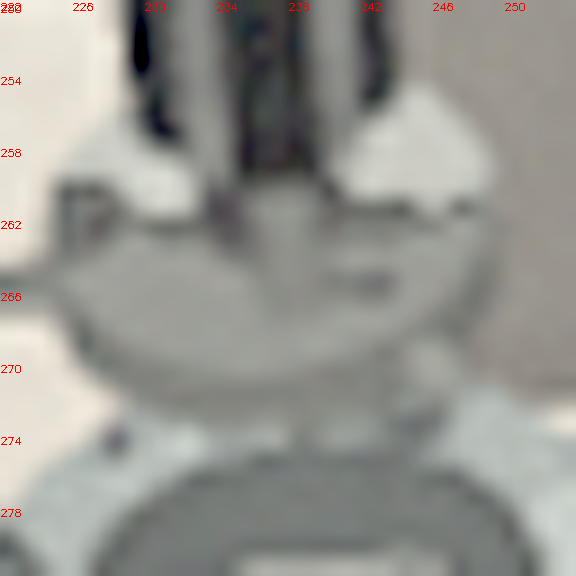

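>>> apply_moves(
  moves=[
    [0, -0.5, -15, 0, 0, 0, 0],
    [0, 0, -20, 0, 0, 0, 0],
    [0, 0, -15, 0, 0, 0, 0],
    [0, 0, -5, 0, 0, 0, 0],
    [0, 0, 0, 0, 0, 0, 0],
    [0, 0, 0, 0, 0, 0, 0],
  ],
)

```text
t: 7.3
ee_pos: [0.4307, -0.1706, 0.3002]
eef_rot: [0.609, 0.793, 0.0, 0.0]
force: [-0.1, 0.1, -3.0]
opening: 0.011
```

```bash
python3 - <<'E'
from car import *
s=snap('side','s5.png');st=r.state();p=st['ee_pos'];print(p,st['force'],st['moment'])
car_ov(s,p[0],p[1],14.95,p[2]-.205,'pics/v6.png',c=(237,280))
E
```

```text
[ 0.43079773 -0.17063939  0.30051656] [-0.5869271  -0.66666184 -3.22518709] [-0.02615959 -0.01708558 -0.01046971]
```

View pics/v6.png

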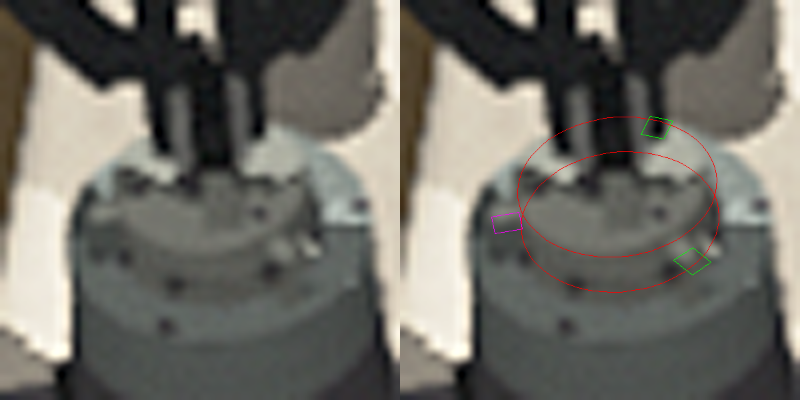

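```bash
python3 - <<'E'
from car import *
s=snap('side');st=r.state();p=st['ee_pos']
ims=[]
for d in(.0025,.0045):
    car_ov(s,p[0]-.26*d,p[1]+.97*d,14.95,p[2]-.205,'pics/tmp.png',c=(237,280)); ims.append(cv2.imread('pics/tmp.png')[:,400:])
cv2.imwrite('pics/v7.png',np.hstack(ims))
E
```

```text
(no output)
```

View pics/v7.png

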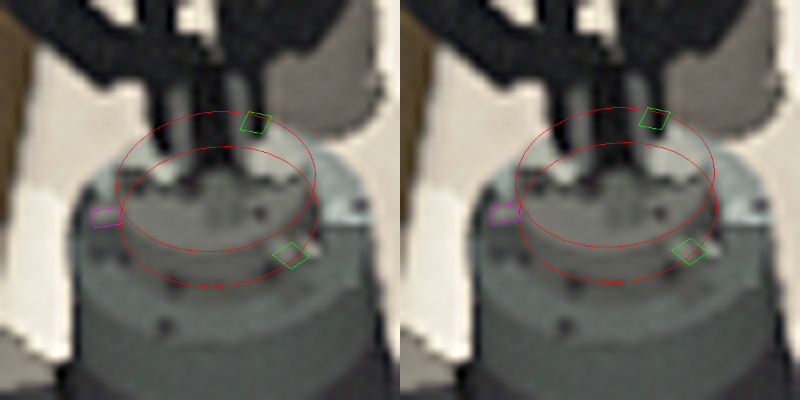

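>>> apply_moves(
  moves=[
    [0.5, -1.2, 0, 0, 0, 0, 0],
    [0, 0, -2, 0, 0, 0, 0],
    [0, 0, -2, 0, 0, 0, 0],
    [0, 0, -2, 0, 0, 0, 0],
    [0, 0, -1, 0, 0, 0, 0],
    [0, 0, -1, 0, 0, 0, 0],
    [0, 0, -1, 0, 0, 0, 0],
    [0, 0, 0, 0, 0, 0, 0],
  ],
)

```text
t: 8.2
ee_pos: [0.4312, -0.1718, 0.2907]
eef_rot: [0.609, 0.793, -0.0, 0.0]
force: [1.4, -1.6, -3.5]
opening: 0.0109
```

```bash
python3 - <<'E'
from h import *
st=r.state();print(st['ee_pos'],st['force'],st['moment'],st['eef_rot'])
E
```

```text
[ 0.43115428 -0.17182206  0.29073734] [ 1.42786365 -1.62339456 -3.46462527] [-0.44240395 -0.37979523 -0.04612333] [ 6.09216616e-01  7.93003812e-01 -1.00156755e-05  2.61286985e-04]
```

>>> apply_moves(
  moves=[
    [0.5, -0.5, -1, 0, 0, 0, 0],
    [0, 0, -1, 0, 0, 0, 0],
    [0, 0, -1, 0, 0, 0, 0],
    [0, 0, -1, 0, 0, 0, 0],
    [0, 0, 0, 0, 0, 0, 0],
  ],
)

```text
t: 8.7
ee_pos: [0.4317, -0.1722, 0.2867]
eef_rot: [0.609, 0.793, 0.0, 0.0]
force: [2.7, -1.2, -3.9]
opening: 0.0112
```

```bash
python3 - <<'E'
from h import *
st=r.state();print(st['ee_pos'],st['force'],st['moment'],st['eef_rot'])
E
```

```text
[ 0.43170056 -0.17223267  0.28671817] [ 2.71038106 -1.23519861 -3.85324915] [-0.26899832 -0.64047359 -0.17808463] [6.09193661e-01 7.93021432e-01 1.39197058e-04 2.68638956e-04]
```

>>> apply_moves(
  moves=[
    [0.6, 0, -1, 0, 0, -0.7, 0],
    [0, 0, -1, 0, 0, -0.5, 0],
    [0, 0, -1, 0, 0, 0, 0],
    [0, 0, -1, 0, 0, 0, 0],
    [0, 0, -1, 0, 0, 0, 0],
    [0, 0, 0, 0, 0, 0, 0],
  ],
)

```text
t: 9.3
ee_pos: [0.432, -0.172, 0.2812]
eef_rot: [0.617, 0.787, 0.0, -0.001]
force: [0.1, -0.7, -4.2]
opening: 0.0108
```

```bash
python3 - <<'E'
from h import *
st=r.state();print(st['ee_pos'],st['force'],st['moment'],st['eef_rot'])
E
```

```text
[ 0.43198082 -0.17197252  0.28124866] [ 0.09396092 -0.74707992 -4.21465775] [-0.25942392 -0.12053616  0.0741651 ] [ 6.17416835e-01  7.86635969e-01  1.48294814e-04 -5.32199957e-04]
```

>>> apply_moves(
  moves=[
    [0, 0, -1, 0, 0, 0, 0],
    [0, 0, -1, 0, 0, 0, 0],
    [0, 0, 0, 0, 0, 0, 0],
  ],
)

```text
t: 9.6
ee_pos: [0.4321, -0.172, 0.2795]
eef_rot: [0.617, 0.787, 0.0, -0.0]
force: [-0.2, -0.9, -3.0]
opening: 0.0111
```

>>> apply_moves(
  moves=[
    [0, 0, -0.5, 0, 0, 0, 0],
    [0, 0, -0.5, 0, 0, 0, 0],
    [0, 0, 0, 0, 0, 0, 0],
  ],
)

```text
t: 9.9
ee_pos: [0.4322, -0.1722, 0.2786]
eef_rot: [0.617, 0.787, 0.0, -0.0]
force: [-0.2, 0.0, -3.7]
opening: 0.0107
```

>>> apply_moves(
  moves=[
    [0, 0, -0.5, 0, 0, 0, 0],
    [0, 0, -0.5, 0, 0, 0, 0],
    [0, 0, 0, 0, 0, 0, 0],
  ],
)

```text
t: 10.2
ee_pos: [0.4322, -0.1722, 0.2777]
eef_rot: [0.617, 0.787, 0.0, -0.0]
force: [0.2, 0.0, -3.3]
opening: 0.011
```

>>> apply_moves(
  moves=[
    [0, 0, -0.5, 0, 0, 0, 0],
    [0, 0, -0.5, 0, 0, 0, 0],
    [0, 0, 0, 0, 0, 0, 0],
  ],
)

```text
t: 10.5
ee_pos: [0.4322, -0.1722, 0.2766]
eef_rot: [0.617, 0.787, 0.0, -0.0]
force: [-1.2, -0.2, -3.6]
opening: 0.011
```

>>> apply_moves(
  moves=[
    [0, 0, -0.5, 0, 0, 0, 0],
    [0, 0, -0.5, 0, 0, 0, 0],
    [0, 0, 0, 0, 0, 0, 0],
  ],
)

```text
t: 10.8
ee_pos: [0.4322, -0.1722, 0.2756]
eef_rot: [0.617, 0.787, 0.0, -0.0]
force: [0.6, 0.3, -3.3]
opening: 0.011
```

>>> apply_moves(
  moves=[
    [0, 0, -0.5, 0, 0, 0, 0],
    [0, 0, -0.5, 0, 0, 0, 0],
    [0, 0, 0, 0, 0, 0, 0],
  ],
)

```text
t: 11.1
ee_pos: [0.4322, -0.1722, 0.2747]
eef_rot: [0.617, 0.787, 0.0, 0.0]
force: [0.8, -1.0, -3.5]
opening: 0.0111
```

>>> apply_moves(
  moves=[
    [0, 0, -0.5, 0, 0, 0, 0],
    [0, 0, -0.4, 0, 0, 0, 0],
    [0, 0, 0, 0, 0, 0, 0],
  ],
)

```text
t: 11.4
ee_pos: [0.4323, -0.1722, 0.2743]
eef_rot: [0.617, 0.787, 0.0, 0.0]
force: [-1.0, 0.5, 1.6]
opening: 0.0109
```

>>> apply_moves(
  moves=[
    [-0.14, -0.03, 0, 0, 0, -3, 0],
    [-0.14, -0.02, 0, 0, 0, -3, 0],
    [-0.14, -0.01, 0, 0, 0, -3, 0],
    [-0.14, 0, 0, 0, 0, -3, 0],
    [0, 0, 0, 0, 0, 0, 0],
  ],
)

```text
t: 11.9
ee_pos: [0.4318, -0.1725, 0.2743]
eef_rot: [0.697, 0.717, 0.0, 0.001]
force: [0.3, -0.1, 2.3]
opening: 0.011
```

```bash
cat > st.py <<'E'
from h import *
st=r.state();q=st['eef_rot'];print(round(st['t'],2),'psi',round(2*np.degrees(np.arctan2(q[1],q[0]))-90,2),np.round(st['ee_pos']*1e3,2),'F',np.round(st['force'],1),'M',np.round(st['moment'],2),'J6',round(np.degrees(st['joints'][5]),1))
E
python3 st.py
```

```text
11.9 psi 1.69 [ 431.83 -172.45  274.31] F [ 0.3 -0.1  2.3] M [ 0.05  0.08 -0.03] J6 50.4
```

>>> apply_moves(
  moves=[
    [-0.14, 0, 0, 0, 0, -3, 0],
    [-0.14, 0.01, 0, 0, 0, -3, 0],
    [0, 0, 0, 0, 0, 0, 0],
  ],
)

```text
t: 12.2
ee_pos: [0.4315, -0.1724, 0.2743]
eef_rot: [0.733, 0.681, 0.0, 0.001]
force: [-0.0, 0.2, 2.7]
opening: 0.0107
```

>>> apply_moves(
  moves=[
    [-0.09, 0.01, 0, 0, 0, -2, 0],
    [-0.05, 0.01, 0, 0, 0, -1, 0],
    [0, 0, 0, 0, 0, 0, 0],
  ],
)

```text
t: 12.5
ee_pos: [0.4314, -0.1723, 0.2742]
eef_rot: [0.75, 0.661, 0.0, 0.0]
force: [1.0, -0.1, 3.7]
opening: 0.0109
```

>>> apply_moves(
  moves=[
    [-0.09, 0.02, 0, 0, 0, -2, 0],
    [-0.05, 0.01, 0, 0, 0, -1, 0],
    [0, 0, 0, 0, 0, 0, 0],
  ],
)

```text
t: 12.8
ee_pos: [0.4312, -0.1723, 0.2741]
eef_rot: [0.767, 0.641, 0.0, 0.0]
force: [0.2, -0.1, 5.5]
opening: 0.0108
```

```bash
python3 st.py
```

```text
12.8 psi -10.22 [ 431.16 -172.28  274.1 ] F [ 0.2 -0.1  5.5] M [ 0.04 -0.07 -0.  ] J6 62.2
```

>>> apply_moves(
  moves=[
    [0, 0, 0.5, 0, 0, 0, 0],
    [0, 0, 0, 0, 0, 0, 0],
    [0, 0, 0, 0, 0, 0, 0],
    [0, 0, 0, 0, 0, 0, 0],
  ],
)

```text
t: 13.2
ee_pos: [0.4311, -0.1722, 0.2743]
eef_rot: [0.767, 0.641, 0.0, 0.0]
force: [0.9, -0.2, 2.9]
opening: 0.0108
```

>>> apply_moves(
  moves=[
    [-0.09, 0.02, 0, 0, 0, -2, 0],
    [0, 0, 0, 0, 0, 0, 0],
  ],
)

```text
t: 13.4
ee_pos: [0.4309, -0.1721, 0.2742]
eef_rot: [0.779, 0.627, -0.0, -0.0]
force: [0.6, 0.2, 2.9]
opening: 0.0109
```

>>> apply_moves(
  moves=[
    [-0.09, 0.02, 0, 0, 0, -2, 0],
    [0, 0, 0, 0, 0, 0, 0],
  ],
)

```text
t: 13.6
ee_pos: [0.4308, -0.1721, 0.2742]
eef_rot: [0.789, 0.614, -0.0, -0.0]
force: [1.7, -0.7, 2.7]
opening: 0.0109
```

```bash
python3 st.py
```

```text
13.6 psi -14.24 [ 430.79 -172.08  274.23] F [ 1.7 -0.7  2.7] M [ 0.01  0.08 -0.07] J6 66.2
```

>>> apply_moves(
  moves=[
    [-0.09, 0.02, 0, 0, 0, -2, 0],
    [0, 0, 0, 0, 0, 0, 0],
  ],
)

```text
t: 13.8
ee_pos: [0.4307, -0.1721, 0.2743]
eef_rot: [0.8, 0.6, -0.0, -0.0]
force: [0.5, -0.4, 3.3]
opening: 0.0108
```

>>> apply_moves(
  moves=[
    [-0.09, 0.03, 0, 0, 0, -2, 0],
    [0, 0, 0, 0, 0, 0, 0],
  ],
)

```text
t: 14.0
ee_pos: [0.4307, -0.1721, 0.2742]
eef_rot: [0.81, 0.586, -0.0, -0.0]
force: [-0.0, -0.2, 2.1]
opening: 0.0111
```

>>> apply_moves(
  moves=[
    [-0.09, 0.03, 0, 0, 0, -2, 0],
    [0, 0, 0, 0, 0, 0, 0],
  ],
)

```text
t: 14.2
ee_pos: [0.4306, -0.1721, 0.2743]
eef_rot: [0.82, 0.572, 0.0, -0.0]
force: [-0.7, 0.2, 2.7]
opening: 0.0109
```

>>> apply_moves(
  moves=[
    [-0.09, 0.03, 0, 0, 0, -2, 0],
    [0, 0, 0, 0, 0, 0, 0],
  ],
)

```text
t: 14.4
ee_pos: [0.4305, -0.172, 0.2743]
eef_rot: [0.83, 0.558, 0.0, -0.0]
force: [-0.2, 0.1, 1.4]
opening: 0.0107
```

```bash
python3 st.py
```

```text
14.4 psi -22.18 [ 430.5  -172.03  274.28] F [-0.2  0.1  1.4] M [ 0.04  0.06 -0.02] J6 74.2
```

>>> apply_moves(
  moves=[
    [-0.09, 0.04, 0, 0, 0, -2, 0],
    [0, 0, 0, 0, 0, 0, 0],
  ],
)

```text
t: 14.6
ee_pos: [0.4304, -0.172, 0.2743]
eef_rot: [0.839, 0.543, -0.0, -0.0]
force: [0.1, 0.3, 1.6]
opening: 0.0109
```

```bash
python3 st.py
```

```text
14.6 psi -24.17 [ 430.42 -171.98  274.28] F [0.1 0.3 1.6] M [ 0.05  0.04 -0.03] J6 76.2
```

>>> apply_moves(
  moves=[
    [-0.09, 0.04, 0, 0, 0, -2, 0],
    [0, 0, 0, 0, 0, 0, 0],
  ],
)

```text
t: 14.8
ee_pos: [0.4303, -0.172, 0.2743]
eef_rot: [0.849, 0.529, -0.0, 0.0]
force: [-0.3, -0.2, 2.7]
opening: 0.0109
```

```bash
python3 st.py
```

```text
14.8 psi -26.17 [ 430.33 -171.96  274.29] F [-0.3 -0.2  2.7] M [-0.06  0.07 -0.05] J6 78.2
```

Still turning freely, at 40° so far.

>>> apply_moves(
  moves=[
    [-0.09, 0.04, 0, 0, 0, -2, 0],
    [0, 0, 0, 0, 0, 0, 0],
  ],
)

```text
t: 15.0
ee_pos: [0.4302, -0.1719, 0.2743]
eef_rot: [0.858, 0.514, -0.0, -0.0]
force: [-0.4, -0.2, 2.2]
opening: 0.0104
```

>>> apply_moves(
  moves=[
    [-0.08, 0.05, 0, 0, 0, -2, 0],
    [0, 0, 0, 0, 0, 0, 0],
  ],
)

```text
t: 15.2
ee_pos: [0.4302, -0.1719, 0.2743]
eef_rot: [0.867, 0.499, -0.0, 0.0]
force: [-0.2, -0.2, 1.6]
opening: 0.0109
```

>>> apply_moves(
  moves=[
    [-0.08, 0.05, 0, 0, 0, -2, 0],
    [0, 0, 0, 0, 0, 0, 0],
  ],
)

```text
t: 15.4
ee_pos: [0.4301, -0.1718, 0.2743]
eef_rot: [0.875, 0.484, -0.0, -0.0]
force: [0.0, -0.2, 3.0]
opening: 0.011
```

```bash
python3 st.py
```

```text
15.4 psi -32.17 [ 430.08 -171.82  274.28] F [ 0.  -0.2  3. ] M [ 0.04  0.04 -0.01] J6 84.1
```

>>> apply_moves(
  moves=[
    [-0.08, 0.05, 0, 0, 0, -2, 0],
    [0, 0, 0, 0, 0, 0, 0],
  ],
)

```text
t: 15.6
ee_pos: [0.43, -0.1718, 0.2743]
eef_rot: [0.884, 0.468, 0.0, 0.0]
force: [0.1, 1.1, 2.3]
opening: 0.0113
```

>>> apply_moves(
  moves=[
    [-0.08, 0.05, 0, 0, 0, -2, 0],
    [0, 0, 0, 0, 0, 0, 0],
  ],
)

```text
t: 15.8
ee_pos: [0.4299, -0.1717, 0.2743]
eef_rot: [0.892, 0.453, 0.0, 0.0]
force: [-0.4, 0.3, 2.0]
opening: 0.0109
```

>>> apply_moves(
  moves=[
    [-0.08, 0.06, 0, 0, 0, -2, 0],
    [0, 0, 0, 0, 0, 0, 0],
  ],
)

```text
t: 16.0
ee_pos: [0.4299, -0.1717, 0.2743]
eef_rot: [0.899, 0.437, 0.0, 0.0]
force: [-0.3, -1.1, 2.3]
opening: 0.0107
```

```bash
python3 st.py
```

```text
16.0 psi -38.17 [ 429.86 -171.66  274.32] F [-0.3 -1.1  2.3] M [-0.01  0.06 -0.02] J6 90.1
```

>>> apply_moves(
  moves=[
    [-0.07, 0.06, 0, 0, 0, -2, 0],
    [0, 0, 0, 0, 0, 0, 0],
  ],
)

```text
t: 16.2
ee_pos: [0.4297, -0.1716, 0.2743]
eef_rot: [0.907, 0.421, -0.0, -0.0]
force: [-0.9, -0.1, 1.1]
opening: 0.0109
```

>>> apply_moves(
  moves=[
    [-0.07, 0.06, 0, 0, 0, -2, 0],
    [0, 0, 0, 0, 0, 0, 0],
  ],
)

```text
t: 16.4
ee_pos: [0.4296, -0.1716, 0.2742]
eef_rot: [0.914, 0.405, -0.0, -0.0]
force: [-1.4, -1.1, 0.3]
opening: 0.0108
```

```bash
python3 st.py
```

```text
16.4 psi -42.17 [ 429.62 -171.56  274.18] F [-1.4 -1.1  0.3] M [-0.18  0.2  -0.03] J6 94.1
```

>>> apply_moves(
  moves=[
    [-0.07, 0.06, 0, 0, 0, -2, 0],
    [0, 0, 0, 0, 0, 0, 0],
  ],
)

```text
t: 16.6
ee_pos: [0.4295, -0.1715, 0.2741]
eef_rot: [0.921, 0.389, -0.0, -0.0]
force: [-0.7, -1.4, -0.0]
opening: 0.0106
```

```bash
python3 st.py
```

```text
16.6 psi -44.18 [ 429.55 -171.53  274.11] F [-0.7 -1.4 -0. ] M [-0.32  0.16 -0.08] J6 96.1
```

>>> apply_moves(
  moves=[
    [-0.07, 0.07, 0, 0, 0, -2, 0],
    [0, 0, 0, 0, 0, 0, 0],
  ],
)

```text
t: 16.8
ee_pos: [0.4294, -0.1714, 0.274]
eef_rot: [0.928, 0.373, -0.0, -0.0]
force: [-0.2, -1.3, -2.3]
opening: 0.011
```

```bash
python3 st.py
```

```text
16.8 psi -46.18 [ 429.45 -171.43  274.  ] F [-0.2 -1.3 -2.3] M [-0.35  0.17  0.02] J6 98.1
```

>>> apply_moves(
  moves=[
    [0, 0, -0.4, 0, 0, 0, 0],
    [0, 0, 0, 0, 0, 0, 0],
    [0, 0, 0, 0, 0, 0, 0],
    [0, 0, 0, 0, 0, 0, 0],
    [0, 0, 0, 0, 0, 0, 0],
  ],
)

```text
t: 17.3
ee_pos: [0.4295, -0.1714, 0.2739]
eef_rot: [0.928, 0.373, -0.0, -0.0]
force: [-3.0, -0.8, 2.2]
opening: 0.0112
```

```bash
python3 st.py
```

```text
17.3 psi -46.24 [ 429.49 -171.41  273.95] F [-3.  -0.8  2.2] M [-0.14  0.72  0.06] J6 98.2
```

>>> apply_moves(
  moves=[
    [-0.2, 0.06, -0.2, 0, 0, -2, 0],
    [0, 0, 0, 0, 0, 0, 0],
    [0, 0, 0, 0, 0, 0, 0],
  ],
)

```text
t: 17.6
ee_pos: [0.4295, -0.1714, 0.2738]
eef_rot: [0.934, 0.357, 0.0, 0.0]
force: [-2.3, -1.2, 1.5]
opening: 0.0108
```

```bash
python3 st.py
```

```text
17.6 psi -48.21 [ 429.45 -171.4   273.82] F [-2.3 -1.2  1.5] M [-0.12  0.35 -0.01] J6 100.2
```

>>> apply_moves(
  moves=[
    [-0.15, 0.06, -0.2, 0, 0, -2, 0],
    [0, 0, 0, 0, 0, 0, 0],
    [0, 0, 0, 0, 0, 0, 0],
    [0, 0, 0, 0, 0, 0, 0],
  ],
)

```text
t: 18.0
ee_pos: [0.4293, -0.1714, 0.2737]
eef_rot: [0.94, 0.34, 0.0, 0.0]
force: [-0.9, -1.3, 1.1]
opening: 0.0111
```

```bash
python3 st.py
```

```text
18.0 psi -50.21 [ 429.33 -171.35  273.66] F [-0.9 -1.3  1.1] M [-0.26  0.28  0.07] J6 102.2
```

>>> apply_moves(
  moves=[
    [-0.08, 0.05, -0.2, 0, 0, -2, 0],
    [0, 0, 0, 0, 0, 0, 0],
    [0, 0, 0, 0, 0, 0, 0],
    [0, 0, 0, 0, 0, 0, 0],
  ],
)

```text
t: 18.4
ee_pos: [0.4292, -0.1713, 0.2734]
eef_rot: [0.946, 0.324, 0.0, 0.0]
force: [-0.6, -1.2, 3.1]
opening: 0.011
```

```bash
python3 st.py
```

```text
18.4 psi -52.21 [ 429.21 -171.31  273.44] F [-0.6 -1.2  3.1] M [-0.26  0.23  0.09] J6 104.2
```

>>> apply_moves(
  moves=[
    [-0.06, 0.05, -0.2, 0, 0, -2, 0],
    [0, 0, 0, 0, 0, 0, 0],
    [0, 0, 0, 0, 0, 0, 0],
    [0, 0, 0, 0, 0, 0, 0],
  ],
)

```text
t: 18.8
ee_pos: [0.4292, -0.1712, 0.2733]
eef_rot: [0.952, 0.307, 0.0, 0.0]
force: [-1.6, -2.2, 3.5]
opening: 0.0107
```

```bash
python3 st.py
```

```text
18.8 psi -54.21 [ 429.17 -171.24  273.28] F [-1.6 -2.2  3.5] M [-0.2   0.11  0.13] J6 106.2
```

>>> apply_moves(
  moves=[
    [-0.03, 0.03, 0, 0, 0, -1, 0],
    [0, 0, 0, 0, 0, 0, 0],
    [0, 0, 0, 0, 0, 0, 0],
  ],
)

```text
t: 19.1
ee_pos: [0.4291, -0.1712, 0.2732]
eef_rot: [0.954, 0.299, 0.0, 0.0]
force: [0.1, -0.8, 3.3]
opening: 0.0111
```

```bash
python3 st.py
```

```text
19.1 psi -55.25 [ 429.12 -171.18  273.22] F [ 0.1 -0.8  3.3] M [-0.2   0.    0.25] J6 107.2
```

>>> apply_moves(
  moves=[
    [0, 0, 0, 0, 0, 0, 0.2],
    [0, 0, 0, 0, 0, 0, 0.4],
    [0, 0, 0, 0, 0, 0, 0.6],
    [0, 0, 0, 0, 0, 0, 0.6],
    [0, 0, 0, 0, 0, 0, 0.6],
    [0, 0, 0, 0, 0, 0, 0.6],
    [0, 0, 0, 0, 0, 0, 0.6],
  ],
)

```text
t: 19.8
ee_pos: [0.429, -0.1712, 0.2731]
eef_rot: [0.954, 0.299, 0.0, 0.0]
force: [-0.2, -0.0, -0.0]
opening: 0.0514
```

```bash
python3 st.py
```

```text
19.8 psi -55.26 [ 429.05 -171.17  273.14] F [-0.2 -0.  -0. ] M [-0.01  0.    0.03] J6 107.2
```

>>> apply_moves(
  moves=[
    [0, 0, 5, 0, 0, 0, 0.6],
    [0, 0, 15, 0, 0, 0, 0.6],
    [0, 0, 30, 0, 0, 0, 0.6],
    [0, 0, 40, 0, 0, 0, 0.6],
    [0, 0, 40, 0, 0, 0, 0.6],
    [-10, -40, 10, 0, 0, 0, 0.6],
    [-10, -40, 0, 0, 0, 0, 0.6],
    [-10, -40, 0, 0, 0, 0, 0.6],
    [-10, -40, 0, 0, 0, 0, 0.6],
    [-10, -40, 0, 0, 0, 0, 0.6],
    [-10, -40, 0, 0, 0, 0, 0.6],
    [-10, -40, 0, 0, 0, 0, 0.6],
    [0, 0, 0, 0, 0, 0, 0.6],
  ],
)

```text
t: 21.1
ee_pos: [0.3573, -0.455, 0.4131]
eef_rot: [0.955, 0.297, -0.0, 0.0]
force: [1.1, 0.5, -0.7]
opening: 0.0511
```

```bash
python3 st.py; python3 - <<'E'
from fit import *
t=snap('top','t9.png');s=snap('side','s9.png')
zb=.0682+.043
for nm,vs in(('both',[t,s]),('side',[s]),('top',[t])):
    print(nm,opt(lambda p:bar_cost(vs,p,zb),[[430,-170,y] for y in(25,35,45)]))
f=lambda i,cx,cy,h:cv2.resize(i['pixels'][cy-h:cy+h,cx-h:cx+h],(400,400),interpolation=cv2.INTER_CUBIC)
cv2.imwrite('pics/v9.png',np.hstack([f(t,376,236,30),f(s,240,290,40)]))
E
```

```text
21.1 psi -55.49 [ 357.28 -455.03  413.14] F [ 1.1  0.5 -0.7] M [ 0.07 -0.04  0.  ] J6 80.7
both (array([ 430.04, -168.39,   36.62]), np.float64(-1.6948))
side (array([ 430.1 , -168.33,   37.64]), np.float64(-0.7846))
top (array([ 428.82, -169.21,   37.33]), np.float64(-0.915))
```

View pics/v9.png

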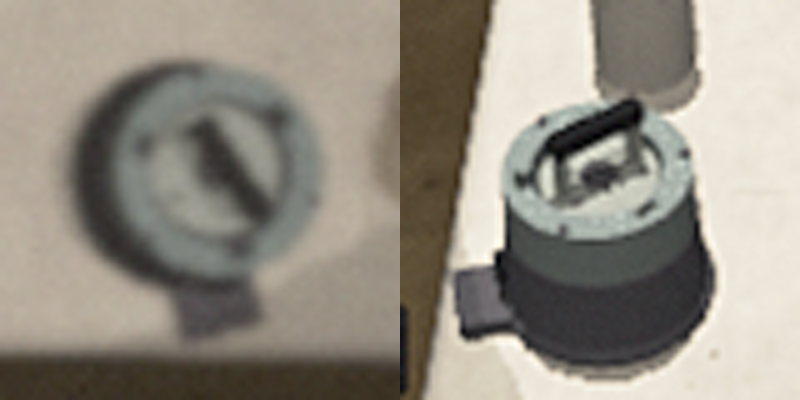

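View pics/s9.png

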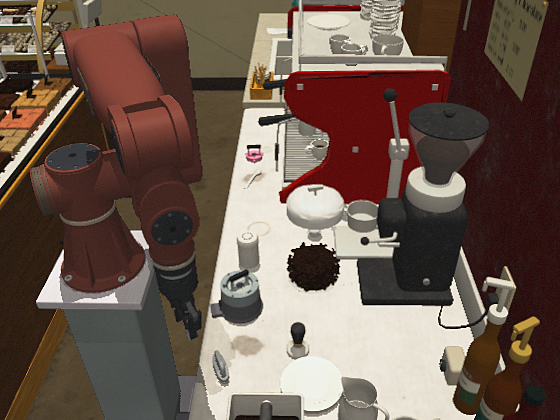

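```bash
python3 -c "
from workcell import r
print(r.job_done())"
```

```text
the job is handed in; nothing more can be done
None
```

The burr carrier is back in the mill, twisted clockwise to what I judged to be snug, released, and the job is handed in at about 21 s.

- **Pick-up:** I gripped the steel carrier by its bar and left the pink look-alike alone. The grip was about 3 mm off centre along the bar, which I allowed for.
- **Lowering:** The three pins went through the slots with only 1–3 N of sideways contact. The disc came to rest on the washer with the handle about 28 mm above the collar.
- **Twist:** In total I turned the carrier clockwise about 69°. The ramp first touched after about 54.5° (52–57°), judged from the vertical force and how far the carrier was drawn down. I stopped about 14° past that, with the twisting moment rising to 0.25 N m and about 1 mm of draw-down. That was still well short of the end stop.
- **Last checks:** After letting go, the force read zero and the arm was well clear. The side picture shows the disc down inside the collar, with the tamper and shaker where they stood. I did not check the glass separately.
- **What disagreed:** The first-touch estimates were spread over about 4°. The final camera fit puts the bar 2–3° less turned than the wrist angle did. That is about the fit's error, but a small spring-back on release is possible. Most of these combinations stay within 11–18°, but the latest touch estimate with a full spring-back would leave it at about 9–10°.

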